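# Switch on the microscope corner in order

## Task

Switch on the microscope corner: with the fingertips, press the green key (mains power), then the yellow key (lamp), then the blue key (camera), each lightly and right down, where it stays when you let go. Leave the red key (heated stage) up, and do not lift, tip or shove the switches or disturb the other things on the bench.

Things in the scene. Friction and masses are not known exactly. Their poses are not given: they have to be found in the camera images.
- green_key (a joint): travel in m of the plunger under the green cap: 0 = fully up, 0.012 = fully down (home). It starts 0 to 3 mm down, slides straight down against about 3 N of friction and stays where it is left. The cap rides on it on a soft spring (1 N per mm, up to 10 mm): pressed, the cap sinks about 3 mm before the plunger slides, and comes back those few mm when let go.
- green_top (a point): centre of the flat top of the green cap (mains power switch), a round button 38 mm in diameter in the middle of its switch. Untouched, it is 66 mm above the table with the plunger fully up, 54 mm with it fully down. Pressed, the plunger is home at about 51 mm (3 N); the cap then gives softly on its spring (46 mm: about 8 N) to a hard stop at 44 mm.
- green_pod: the heavy white round bench switch (puck) that carries the green key in its middle: 88 mm in diameter, its body 40 mm tall, about 0.7 kg, standing loose on the table on its flat underside; origin: centre of the underside, z up along the key's axis. Colours are shuffled over the places.
- yellow_key (a joint): travel in m of the plunger under the yellow cap: 0 = fully up, 0.012 = fully down (home). It starts 0 to 3 mm down, slides straight down against about 3 N of friction and stays where it is left. The cap rides on it on a soft spring (1 N per mm, up to 10 mm): pressed, the cap sinks about 3 mm before the plunger slides, and comes back those few mm when let go.
- yellow_top (a point): centre of the flat top of the yellow cap (lamp switch), a round button 38 mm in diameter in the middle of its switch. Untouched, it is 66 mm above the table with the plunger fully up, 54 mm with it fully down. Pressed, the plunger is home at about 51 mm (3 N); the cap then gives softly on its spring (46 mm: about 8 N) to a hard stop at 44 mm.
- yellow_pod: the heavy white round bench switch (puck) that carries the yellow key in its middle: 88 mm in diameter, its body 40 mm tall, about 0.7 kg, standing loose on the table on its flat underside; origin: centre of the underside, z up along the key's axis. Colours are shuffled over the places.
- blue_key (a joint): travel in m of the plunger under the blue cap: 0 = fully up, 0.012 = fully down (home). It starts 0 to 3 mm down, slides straight down against about 3 N of friction and stays where it is left. The cap rides on it on a soft spring (1 N per mm, up to 10 mm): pressed, the cap sinks about 3 mm before the plunger slides, and comes back those few mm when let go.
- blue_top (a point): centre of the flat top of the blue cap (camera switch), a round button 38 mm in diameter in the middle of its switch. Untouched, it is 66 mm above the table with the plunger fully up, 54 mm with it fully down. Pressed, the plunger is home at about 51 mm (3 N); the cap then gives softly on its spring (46 mm: about 8 N) to a hard stop at 44 mm.
- blue_pod: the heavy white round bench switch (puck) that carries the blue key in its middle: 88 mm in diameter, its body 40 mm tall, about 0.7 kg, standing loose on the table on its flat underside; origin: centre of the underside, z up along the key's axis. Colours are shuffled over the places.
- red_key (a joint): travel in m of the plunger under the red cap: 0 = fully up, 0.012 = fully down (home). It starts 0 to 3 mm down, slides straight down against about 3 N of friction and stays where it is left. The cap rides on it on a soft spring (1 N per mm, up to 10 mm): pressed, the cap sinks about 3 mm before the plunger slides, and comes back those few mm when let go.
- red_top (a point): centre of the flat top of the red cap (heated stage switch), a round button 38 mm in diameter in the middle of its switch. Untouched, it is 66 mm above the table with the plunger fully up, 54 mm with it fully down. Pressed, the plunger is home at about 51 mm (3 N); the cap then gives softly on its spring (46 mm: about 8 N) to a hard stop at 44 mm.
- red_pod: the heavy white round bench switch (puck) that carries the red key in its middle: 88 mm in diameter, its body 40 mm tall, about 0.7 kg, standing loose on the table on its flat underside; origin: centre of the underside, z up along the key's axis. Colours are shuffled over the places.
- stone: bystander, loose: grey pebble, 52 mm across, 31 mm tall; origin: centre of its underside
- jar: bystander, loose: closed glass specimen jar with a metal lid, 60 mm diameter, 90 mm tall; origin: centre of its underside
- block: bystander, loose: pale wooden block 70 x 45 x 45 mm; origin: centre of its underside
- dish: bystander, loose: white ceramic dish, 90 mm diameter, 16 mm tall; origin: centre of its underside
- pot: bystander, loose: small terracotta seedling pot filled with soil, 58 mm across, 62 mm tall, its seedling 95 mm; origin: centre of its underside
- brush: bystander, loose: brush with a handle, lying flat, about 180 mm long; origin under its middle, its x axis runs along it
There are look-alikes about, which are no part of the job. What is shaped like the blue_pod but purple is not meant.

How it is judged:
On the way, in this order (a step that is already met when the one before it is completed fails the run):
1. the green key is pressed down (at least 8 of its 12 mm) (value of joint green_key above 0.008 m), for 0.2 s.
2. the yellow key is pressed down (at least 8 of its 12 mm) (value of joint yellow_key above 0.008 m), for 0.2 s.
3. the blue key is pressed down (at least 8 of its 12 mm) (value of joint blue_key above 0.008 m), for 0.2 s.
At the end, for the whole second after the job is handed in: Green, yellow and blue keys are each at least 8 mm down, the red key is less than 5 mm down, and the four switches stand upright and still within 15 mm of where they started (value of joint each of green_key, yellow_key, blue_key above 0.008 m and value of joint red_key below 0.005 m and distance of each of green_pod, yellow_pod, blue_pod, red_pod from where it was at the start of the episode below 0.015 m and angle between each of green_pod, yellow_pod, blue_pod, red_pod's own z axis and vertical below 0.1 rad and linear speed of each of green_pod, yellow_pod, blue_pod, red_pod below 0.02 m/s); the robot touches nothing.
It fails at once if a key is pressed out of order (the yellow one 5 mm or more down before the green one is 8 mm down, or the blue one before the yellow one) ((value of joint yellow_key above 0.005 m and value of joint green_key below 0.008 m) or (value of joint blue_key above 0.005 m and value of joint yellow_key below 0.008 m)).
It fails at once if the red key is pressed (5 mm or more down) (value of joint red_key above 0.005 m).
It fails at once if a switch is touched with more than 25 N (contact force between any of green_pod, yellow_pod, blue_pod, red_pod and the fingers above 25 N or contact force between any of green_pod, yellow_pod, blue_pod, red_pod and the arm above 25 N).
It fails at once if a switch is lifted more than 8 mm, moved more than 20 mm or tipped (height (world z) of any of green_pod, yellow_pod, blue_pod, red_pod above 0.008 m or distance of any of green_pod, yellow_pod, blue_pod, red_pod from where it was at the start of the episode above 0.02 m or angle between any of green_pod, yellow_pod, blue_pod, red_pod's own z axis and vertical above 0.2 rad).
It fails at once if another thing on the bench is moved more than 20 mm, or the jar or pot tipped (distance of any of stone, jar, block, dish, pot, brush from where it was at the start of the episode above 0.02 m or angle between any of jar, pot's own z axis and vertical above 0.4 rad).
It also fails if it takes over 48 s, if anything falls off the work surface, if the arm or the gripper's body presses on something with over 40 N, if the wrist force passes 120 N, or if a joint passes its speed limit or range.

## Robot

A 6-joint arm with a two-finger parallel gripper is mounted at the origin on the work surface. World frame = base frame: x ahead of the robot, y to its left, z up, the work surface at z = 0. Lengths are in m, angles in rad, forces in N, time in s.
With the tool pointing down it reaches from about 0.225 to 0.875 m from the base axis. Payload 3.4 kg.
Tool frame: the origin (TCP) lies between the finger pads; the fingertips stand 8 mm ahead of it and the grasp point (between the pads) lies 11 mm behind it; z points along the fingers, y is the line along which they close (so a half turn about z gives the same grasp; the last joint's range is limited). The gripper opens to 85 mm and grips with 20 to 120 N. Pads are 22 mm wide; open, the fingers measure 114 mm over their backs; the gripper's body (76 mm by 85 mm) begins 54 mm behind the grasp point. The pads swing forward as they close: fully open they stand 13 mm farther back than shut.
Start: joints at [1.075, 0.276, 1.505, -0, 1.361, -0.121], TCP at [0.211, 0.535, 0.201] pointing down, gripper open.
Joint ranges: [-2.89, 2.89], [-0.75, 2.08], [0.22, 2.7], [-1.18, 4.32], [0.11, 2.71], [-2.7, 2.7]. Speed limits (rad/s): [2.57, 2.57, 3.14, 3.14, 3.14, 3.14].

## Interface

Orientations are given as a unit quaternion [w, x, y, z].
In Python, from rig import manip gives the robot as it stands.
- The arm moves only by the tool move_arm, never from a script. Its argument "deltas" is a list that holds one entry, the list of rows, each a list of 5 numbers: the shift along the tool's x, y, z normalised to -1 to 1, where 1 is 80 cm, then the turn about the tool's z normalised to -1 to 1, where 1 is 120 degrees, then the closure, from -1 (fully open) to 1 (shut). In form: [[[tx, ty, tz, twist, grip], ...]]. A call has 1 to 12 rows; each row is the pose to reach, as a shift and turn from the pose commanded when the call began, along the tool's axes at that moment; what a row does not reach only later rows make up. A row lasts 1/10 s, in which the tool goes at most 50 mm and 8.59 degrees, less where a joint would pass 70% of its speed; a pose out of reach is approached as far as the arm can. A call with a number of a shift or a turn outside -1 to 1 is refused whole. A call with a gripper value outside its range is refused whole. The fingers move at their own pace and stop on an object; "squeeze" is the grip in N (left out, the last holds). Time passes only in rows, so rows that repeat a pose let the fingers close. It gives the time, the measured TCP pose, the force, the opening and the grip force at its end, in the units of the state.
- manip.get_state(): the state, without advancing time (a new reading comes with each control period).
- manip.get_image(name): name is "scene" or "top" or "wrist"; returns the picture (420x560x3 uint8, red, green, blue); there is no depth.
- manip.camera_params(name): a dict with "fx", "fy", "cx", "cy" (pixels), "R" (3x3) and "t" (3): a world point X has camera coordinates R X + t; the wrist camera has in their place "tool_from_camera" (4x4, takes a point from camera to tool coordinates, whose origin is the TCP and whose axes are the flange's). Camera axes: x right, y down, z forward; pixel columns grow to the right and rows downward; lengths in m; the calibration is good to about 2 mm. A picture is of the moment at which its call begins: read the wrist's pose just before it. camera_params takes no time and is no camera call.
- manip.sign_off(): hands the job in; it is judged then, once.
The state is a dict: "clock": time; "qpos": joint angles; "qd": joint speeds; "effort": joint torques, N m; "position": TCP position; "ee_rot": TCP orientation; "contact_force": force on the tool from outside, world axes, zero at the start; "moment": the same for the moment, N m; "width": finger opening in m; "gripper_force": force on a finger pad.
Only numpy, scipy, OpenCV 4.12 (cv2) and the standard library are available. Lean on these libraries where they do the work, as an engineer would, in place of code of your own. Each camera call takes 0.05 s, during which the arm holds its last target. There are 200 camera calls.

## Working session

There is one attempt and no reset: what is moved stays moved. The work goes in short steps, Python scripts to look and compute and a tool call to move; the robot and the scene stay as the last step left them, time stands still between calls to the robot, and variables do not carry over. Pictures are saved under pics/ and viewed, at most 10 in all, crops included, and the job is handed in when it is done.

Besides the shell and the picture viewer there is one more tool, called after "Call:" in YAML: its name, and indented under it one key for each argument. move_arm: Moves the arm, as the interface text tells. Scaled input: -1 to 1 covers 80 cm each way for a shift and 120 degrees each way for a turn. Its arguments: {"type":"object","properties":{"deltas":{"type":"array","items":{"type":"array","items":{"type":"array","items":{"type":"number","minimum":-1,"maximum":1}}}},"squeeze":{"type":"number"}},"required":["deltas"]}

```bash
mkdir -p pics
python3 - <<'E'
from rig import manip
import cv2
s=manip.get_state();print(s)
for n in("top","scene"):
    cv2.imwrite(f"pics/{n}0.png",manip.get_image(n)[:,:,::-1])
    print(n,manip.camera_params(n))
print(manip.camera_params("wrist"))
E
```

```text
{'clock': 0.0, 'qpos': array([ 1.07499933e+00,  2.76617048e-01,  1.50614003e+00, -2.60268792e-05,
        1.36067968e+00, -1.20959018e-01]), 'qd': array([ 1.45332401e-03,  9.86198490e-04, -2.10655080e-05, -1.40926896e-04,
        7.67887068e-04, -1.84616490e-03]), 'effort': array([ 7.04158228e-04, -4.16771042e+01, -2.45807219e+01, -1.38625492e-04,
        1.10620927e-02, -6.43234330e-06]), 'position': array([0.21023438, 0.53456465, 0.19962443]), 'ee_rot': array([-2.67730156e-04,  1.86320950e-01,  9.82488500e-01, -8.82416177e-04]), 'contact_force': array([0.06790786, 1.08482975, 0.27907669]), 'moment': array([ 0.00731665, -0.00390618,  0.00602508]), 'gripper_force': 0.0, 'width': 0.08531671994806482}
top {'fx': 445.8361761868296, 'fy': 445.8361761868296, 'cx': 279.518238751166, 'cy': 202.51258072569988, 'R': array([[-0.02620917, -0.99964117,  0.00553314],
       [-0.99485615,  0.02554114, -0.098025  ],
       [ 0.0978485 , -0.00807383, -0.99516857]]), 't': array([-0.05093804,  0.55854472,  1.01158718])}
scene {'fx': 474.83826654929595, 'fy': 474.83826654929595, 'cx': 276.9859443149273, 'cy': 211.00446721702573, 'R': array([[-0.64023397,  0.76807962,  0.01241582],
       [ 0.41422   ,  0.35879512, -0.83647346],
       [-0.64693296, -0.53039585, -0.54786677]]), 't': array([ 0.40736832, -0.14749209,  1.67660226])}
{'fx': 306.3944625095476, 'fy': 306.3944625095476, 'cx': 282.70334098008374, 'cy': 205.3169537980842, 'tool_from_camera': array([[-6.38981265e-04, -9.53086477e-01, -3.02697470e-01,
         7.75798898e-02],
       [ 9.99999784e-01, -5.61633104e-04, -3.42573758e-04,
         8.72227865e-05],
       [ 1.56497497e-04, -3.02697623e-01,  9.53086630e-01,
        -1.73861789e-01],
       [ 0.00000000e+00,  0.00000000e+00,  0.00000000e+00,
         1.00000000e+00]])}
```

View pics/top0.png

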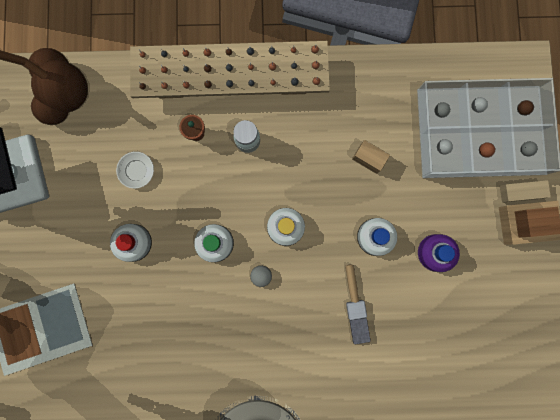

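View pics/scene0.png

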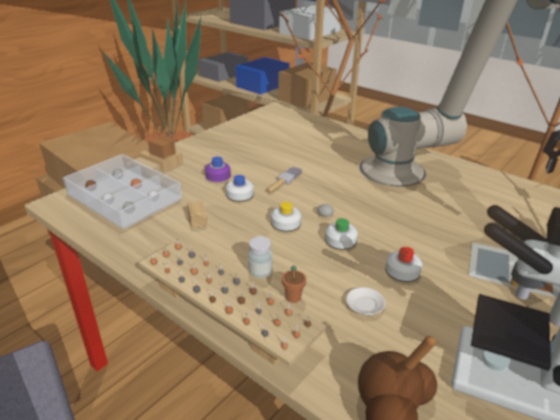

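The top view shows red at (125,242), green at (211,243), yellow at (286,226), and blue on a white pod at (381,237). The purple decoy is at (445,253). The scene view confirms the same order along the row.

```bash
cat > h.py <<'E'
import numpy as np, cv2
from scipy.spatial.transform import Rotation as Ro
from rig import manip
LO={'green':(60,90,40),'yellow':(18,120,110),'blue':(108,150,60),'red':(174,130,70)}
HI={'green':(90,255,255),'yellow':(32,255,255),'blue':(122,255,255),'red':(184,255,255)}
def blobs(img,c):
    h=cv2.cvtColor(img,cv2.COLOR_RGB2HSV)
    if c=='red': m=cv2.inRange(h,(0,190,70),(4,255,255))|cv2.inRange(h,(174,150,70),(180,255,255))
    else: m=cv2.inRange(h,LO[c],HI[c])
    m=cv2.morphologyEx(m,cv2.MORPH_OPEN,np.ones((3,3),np.uint8))
    n,_,st,ce=cv2.connectedComponentsWithStats(m)
    return [(st[i,4],ce[i],st[i,:4]) for i in range(1,n) if st[i,4]>60]
def cast(uv,p,z,Rw=None,tw=None):
    d=np.array([(uv[0]-p['cx'])/p['fx'],(uv[1]-p['cy'])/p['fy'],1])
    if 'R' in p: Rw=p['R'].T; tw=-Rw@p['t']
    d=Rw@d; return tw+d*(z-tw[2])/d[2]
def wristpose(s,p):
    w,x,y,z=s['ee_rot']; T=p['tool_from_camera']; R=Ro.from_quat([x,y,z,w]).as_matrix()
    return R@T[:3,:3], s['position']+R@T[:3,3]
E
python3 - <<'E'
from h import *
for n in("top","scene"):
    im=cv2.imread(f"pics/{n}0.png")[:,:,::-1].copy();p=manip.camera_params(n)
    for c in LO:
        for a,ce,b in blobs(im,c): print(n,c,a,ce.round(1),b,cast(ce,p,.062).round(4))
s=manip.get_state();w,x,y,z=s['ee_rot'];print(Ro.from_quat([x,y,z,w]).as_matrix().round(3))
E
```

```text
top green 221 [211.  242.6] [203 235  17  16] [0.4678 0.0901 0.062 ]
top yellow 209 [285.7 225.6] [278 218  16  16] [ 0.5013 -0.0776  0.062 ]
top blue 221 [380.4 236. ] [372 229  18  15] [ 0.4724 -0.2891  0.062 ]
top blue 256 [444.6 252.7] [435 245  20  16] [ 0.4316 -0.4308  0.062 ]
top red 157 [123.2 242. ] [117 235  14  15] [0.4742 0.2856 0.062 ]
scene green 285 [123.1  26.4] [113   3  21  45] [-0.5224 -2.322   0.062 ]
scene green 321 [141.5  43.6] [132  14  21  57] [-0.3253 -1.8566  0.062 ]
scene green 1018 [170.4  57.5] [155  21  30  69] [-0.2493 -1.4983  0.062 ]
scene green 332 [192.2  57.6] [186  33  13  45] [-0.3272 -1.4092  0.062 ]
scene green 87 [342.9 224.5] [338 220  10  11] [0.4815 0.101  0.062 ]
scene yellow 131 [286.  207.3] [280 202  13  12] [ 0.5152 -0.0686  0.062 ]
scene blue 678 [251.7  77.7] [236  65  33  27] [-0.2856 -0.9303  0.062 ]
scene red 2092 [ 81.8 305.5] [ 57 242  50 128] [ 1.1017 -0.1547  0.062 ]
[[-0.931  0.366 -0.001]
 [ 0.366  0.931 -0.001]
 [ 0.    -0.002 -1.   ]]
```

Call:
move_arm:
  deltas:
    - [[-0.504,-0.399,0.03,0,1],[-0.504,-0.399,0.03,0,1],[-0.504,-0.399,0.03,0,1],[-0.504,-0.399,0.03,0,1],[-0.504,-0.399,0.03,0,1],[-0.504,-0.399,0.03,0,1],[-0.504,-0.399,0.03,0,1],[-0.504,-0.399,0.03,0,1],[-0.504,-0.399,0.03,0,1],[-0.504,-0.399,0.075,0,1],[-0.504,-0.399,0.075,0,1],[-0.504,-0.399,0.075,0,1]]
  squeeze: 20

```text
clock: 1.3
position: [0.4686, 0.0878, 0.1383]
ee_rot: [-0.002, 0.188, 0.982, -0.001]
contact_force: [-0.0, -0.1, 0.6]
width: -0.0004
gripper_force: 0.0
```

Call:
move_arm:
  deltas:
    - [[0,0,0,0,1],[0,0,0,0,1],[0,0,0,0,1],[0,0,0,0,1]]

```text
clock: 1.7
position: [0.4688, 0.0914, 0.1411]
ee_rot: [0.001, 0.185, 0.983, 0.0]
contact_force: [0.4, 0.4, -0.5]
width: 0.0003
gripper_force: 0.0
```

```bash
cat > look.py <<'E'
from h import *
import sys
s=manip.get_state(); im=manip.get_image("wrist"); p=manip.camera_params("wrist")
cv2.imwrite(f"pics/{sys.argv[1]}.png",im[:,:,::-1]); Rw,tw=wristpose(s,p)
w,x,y,z=s['ee_rot'];R=Ro.from_quat([x,y,z,w]).as_matrix()
print(s['position'].round(4),s['contact_force'].round(2),s['width'],s['clock']);print(R.round(3))
for c in LO:
    for a,ce,b in blobs(im,c):
        P=cast(ce,p,float(sys.argv[2]),Rw,tw); print(c,a,ce.round(0),b,P.round(4),'tool shift mm',(R.T@(P-s['position'])*1000).round(1))
E
python3 look.py w1 0.064
```

```text
[0.4688 0.0914 0.1411] [ 0.38  0.44 -0.53] 0.0002798755265300097 1.7
[[-0.931  0.364  0.001]
 [ 0.364  0.931  0.   ]
 [-0.001  0.001 -1.   ]]
green 1546 [282. 198.] [261 175  43  46] [0.4644 0.0923 0.064 ] tool shift mm [ 4.5 -0.9 77.1]
yellow 1587 [134. 289.] [110 267  48  45] [ 0.4964 -0.07    0.064 ] tool shift mm [ -84.5 -140.3   77.1]
red 2502 [505. 122.] [473  99  65  48] [0.4708 0.2795 0.064 ] tool shift mm [ 66.8 175.8  77.2]
```

View pics/w1.png

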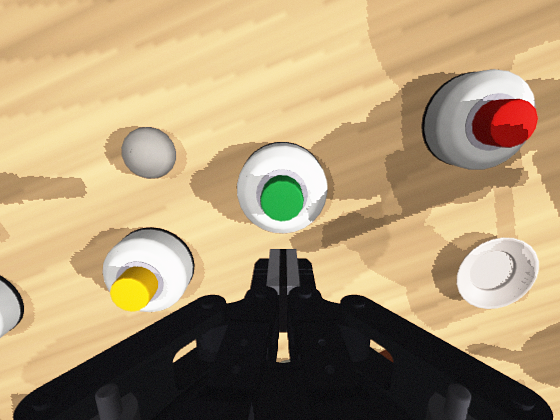

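The green cap is at (282,198), just ahead of the closed fingertips. Yellow is at (134,289) and red at (505,122). I'm now lowering slowly onto green.

Call:
move_arm:
  deltas:
    - [[0.005,-0.001,0.04,0,1],[0.005,-0.001,0.065,0,1],[0.005,-0.001,0.078,0,1],[0.005,-0.001,0.083,0,1],[0.005,-0.001,0.088,0,1],[0.005,-0.001,0.092,0,1],[0.005,-0.001,0.095,0,1],[0.005,-0.001,0.098,0,1],[0.005,-0.001,0.1,0,1],[0.005,-0.001,0.1,0,1]]

```text
clock: 2.75
position: [0.4648, 0.0912, 0.0604]
ee_rot: [-0.0, 0.186, 0.982, 0.0]
contact_force: [-0.1, 0.7, -0.4]
width: -0.0001
gripper_force: 0.0
```

Call:
move_arm:
  deltas:
    - [[0,0,0.002,0,1],[0,0,0.004,0,1],[0,0,0.004,0,1]]

```text
clock: 3.05
position: [0.4647, 0.0912, 0.0571]
ee_rot: [-0.0, 0.186, 0.982, -0.0]
contact_force: [0.8, -0.1, 0.5]
width: 0.0004
gripper_force: 0.0
```

```bash
python3 look.py w2 0.054
python3 - <<'E'
import cv2;cv2.imwrite('pics/w2c.png',cv2.imread('pics/w2.png')[80:330,130:430])
E
```

```text
[0.4647 0.0912 0.0571] [ 0.83 -0.12  0.48] 0.00037566533656884307 3.05
[[-0.931  0.366 -0.   ]
 [ 0.366  0.931  0.   ]
 [ 0.    -0.    -1.   ]]
green 2374 [284. 234.] [254 208  62  53] [0.4624 0.0932 0.054 ] tool shift mm [2.8 1.  3.1]
yellow 1819 [ 79. 349.] [ 48 327  68  52] [ 0.4918 -0.0756  0.054 ] tool shift mm [ -86.3 -145.2    3.1]
red 84 [558. 141.] [556 130   4  24] [0.4667 0.2583 0.054 ] tool shift mm [ 59.3 156.3   3.1]
```

View pics/w2c.png

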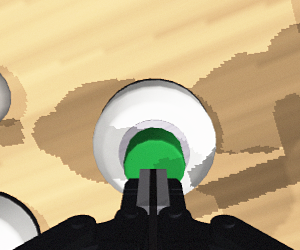

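The tips cover the rear part of the green cap at crop pixel (155,170), but the force is still only about 0.5 N. I'll go on in small steps.

Call:
move_arm:
  deltas:
    - [[0,0,0.001,0,1],[0,0,0.002,0,1],[0,0,0.002,0,1]]

```text
clock: 3.4
position: [0.4648, 0.0912, 0.0556]
ee_rot: [-0.0, 0.186, 0.982, 0.0]
contact_force: [-1.1, 0.1, 0.1]
width: 0.0001
gripper_force: 0.0
```

Call:
move_arm:
  deltas:
    - [[0,0,0.001,0,1],[0,0,0.002,0,1],[0,0,0.002,0,1]]

```text
clock: 3.7
position: [0.4648, 0.0912, 0.054]
ee_rot: [-0.0, 0.186, 0.982, 0.0]
contact_force: [-0.4, 0.5, -1.0]
width: -0.0002
gripper_force: 0.0
```

Run:
```python
from h import *
im=manip.get_image("scene")[:,:,::-1]
cv2.imwrite('pics/s2.png',cv2.resize(im[150:290,250:430],None,fx=4,fy=4,interpolation=cv2.INTER_CUBIC))
```

```text
(no output)
```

View pics/s2.png

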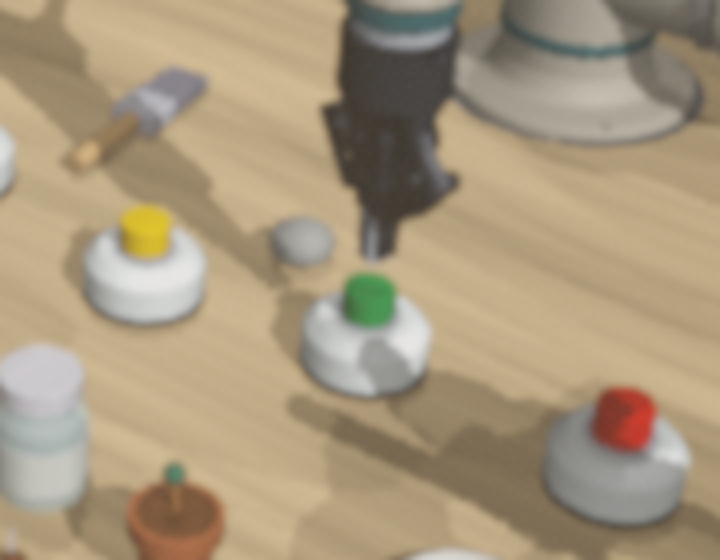

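The scene view shows the tips at (372,258), clearly hovering about 25 mm above the green cap at (370,285). So the real tips sit higher than nominal, and I'll keep going down using the force reading.

Call:
move_arm:
  deltas:
    - [[0,0,0.005,0,1],[0,0,0.01,0,1],[0,0,0.015,0,1],[0,0,0.015,0,1]]

```text
clock: 4.15
position: [0.4642, 0.0912, 0.0413]
ee_rot: [-0.001, 0.186, 0.982, -0.0]
contact_force: [-1.3, -0.7, 0.1]
width: 0.0001
gripper_force: 0.0
```

Run:
```python
from h import *
im=manip.get_image("scene")[:,:,::-1]; w=manip.get_image("wrist")[:,:,::-1]
a=cv2.resize(im[180:270,300:400],(400,360),interpolation=cv2.INTER_CUBIC)
b=cv2.resize(w[130:310,180:380],(400,360))
cv2.imwrite('pics/s3.png',np.hstack([a,b]))
```

```text
(no output)
```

View pics/s3.png

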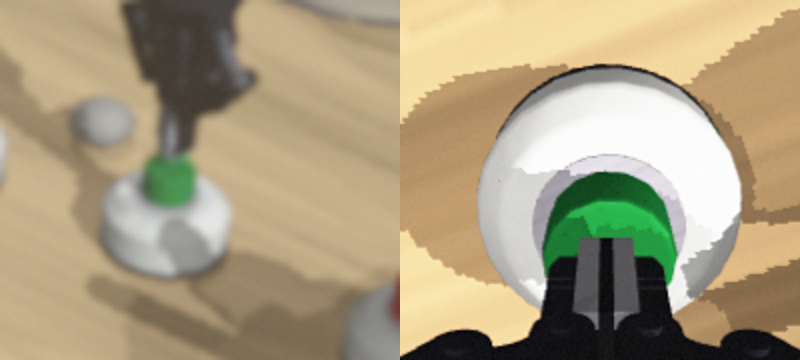

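Left half (scene): the tips at (172,157) are just over the cap top. Right half (wrist): the tip end at (605,238) is about at the centre of the cap. I'll carry on down in small steps.

Call:
move_arm:
  deltas:
    - [[0,0,0.004,0,1],[0,0,0.008,0,1],[0,0,0.008,0,1],[0,0,0.008,0,1]]

```text
clock: 4.65
position: [0.4648, 0.0912, 0.0356]
ee_rot: [-0.0, 0.186, 0.982, 0.0]
contact_force: [0.3, 0.7, -0.2]
width: 0.0001
gripper_force: 0.0
```

Call:
move_arm:
  deltas:
    - [[0,0,0.003,0,1],[0,0,0.005,0,1],[0,0,0.005,0,1],[0,0,0.005,0,1]]

```text
clock: 5.05
position: [0.4651, 0.0912, 0.0318]
ee_rot: [0.0, 0.186, 0.982, 0.0]
contact_force: [-0.1, 0.1, 1.5]
width: 0.0001
gripper_force: 0.7
```

Call:
move_arm:
  deltas:
    - [[0,0,0.003,0,1],[0,0,0.005,0,1],[0,0,0.005,0,1],[0,0,0.005,0,1]]

```text
clock: 5.45
position: [0.4651, 0.0912, 0.0278]
ee_rot: [0.0, 0.186, 0.982, 0.0]
contact_force: [-0.3, -0.4, 1.9]
width: -0.0001
gripper_force: 1.1
```

Call:
move_arm:
  deltas:
    - [[0,0,0.003,0,1],[0,0,0.005,0,1],[0,0,0.005,0,1],[0,0,0.005,0,1]]

```text
clock: 5.85
position: [0.4651, 0.0912, 0.0237]
ee_rot: [0.0, 0.186, 0.982, 0.0]
contact_force: [0.2, 1.0, 2.7]
width: -0.0002
gripper_force: 1.1
```

Call:
move_arm:
  deltas:
    - [[0,0,0.003,0,1],[0,0,0.005,0,1],[0,0,0.005,0,1],[0,0,0.005,0,1]]

```text
clock: 6.25
position: [0.4651, 0.0912, 0.0198]
ee_rot: [0.0, 0.186, 0.982, 0.0]
contact_force: [1.0, 0.7, 4.5]
width: -0.0003
gripper_force: 1.9
```

Call:
move_arm:
  deltas:
    - [[0,0,0.001,0,1],[0,0,0.0025,0,1],[0,0,0.0025,0,1],[0,0,0.0025,0,1]]

```text
clock: 6.65
position: [0.4651, 0.0912, 0.0179]
ee_rot: [0.0, 0.186, 0.982, 0.0]
contact_force: [-0.0, -0.2, 5.5]
width: 0.0
gripper_force: 2.8
```

Call:
move_arm:
  deltas:
    - [[0,0,0.002,0,1],[0,0,0.002,0,1],[0,0,0.002,0,1]]

```text
clock: 6.95
position: [0.4651, 0.0912, 0.0165]
ee_rot: [0.0, 0.186, 0.983, 0.0]
contact_force: [0.0, 0.4, 6.6]
width: -0.0002
gripper_force: 3.5
```

Call:
move_arm:
  deltas:
    - [[0,0,-0.02,0,1],[0,0,-0.06,0,1],[0,0,-0.1,0,1],[0,0,-0.1,0,1],[0,0,-0.1,0,1]]

```text
clock: 7.45
position: [0.4642, 0.0912, 0.096]
ee_rot: [-0.0, 0.186, 0.982, -0.0]
contact_force: [0.4, 0.1, -1.0]
width: -0.0001
gripper_force: 0.0
```

```bash
python3 look.py w4 0.06
python3 - <<'E'
from h import *
im=manip.get_image("scene");print([b for b in blobs(im,'green') if b[1][1]>200])
E
```

```text
[0.4642 0.0912 0.096 ] [ 0.42  0.1  -0.99] -0.00011954727707938691 7.45
[[-0.931  0.366 -0.   ]
 [ 0.366  0.931  0.   ]
 [ 0.    -0.    -1.   ]]
green 1921 [284. 217.] [260 193  49  50] [0.4629 0.0927 0.06  ] tool shift mm [ 1.8  1.  36. ]
yellow 2136 [112. 322.] [ 83 297  58  53] [ 0.4962 -0.0717  0.06  ] tool shift mm [ -89.4 -139.9   35.9]
red 2346 [538. 132.] [511 104  49  57] [0.4687 0.2725 0.06  ] tool shift mm [ 62.2 170.4  36. ]
[(np.int32(71), array([342.23943662, 226.1971831 ]), array([337, 223,  11,   8], dtype=int32))]
```

Green is home: its cap top dropped about 3 px in the scene view and the press force rose to 6.6 N. Yellow is next.

Call:
move_arm:
  deltas:
    - [[-0.115,-0.179,0,0,1],[-0.115,-0.179,0,0,1],[-0.115,-0.179,0,0,1],[-0.115,-0.179,0,0,1],[-0.115,-0.179,0.02,0,1],[-0.115,-0.179,0.02,0,1],[-0.115,-0.179,0.02,0,1]]

```text
clock: 8.25
position: [0.4966, -0.0752, 0.0788]
ee_rot: [-0.002, 0.186, 0.982, 0.0]
contact_force: [-0.4, 0.3, -0.4]
width: 0.0001
gripper_force: 0.0
```

```bash
python3 look.py w5 0.064
```

```text
[ 0.4966 -0.0752  0.0788] [-0.39  0.28 -0.41] 0.00011650907722727417 8.25
[[-0.931  0.366 -0.004]
 [ 0.366  0.931  0.001]
 [ 0.004 -0.    -1.   ]]
green 3635 [513.  89.] [477  58  72  64] [0.4635 0.0807 0.064 ] tool shift mm [ 87.8 133.   15.1]
yellow 97 [ 52. 154.] [ 47 146  11  17] [ 0.3974 -0.1886  0.064 ] tool shift mm [  50.8 -141.8   15. ]
yellow 2303 [281. 228.] [254 202  56  55] [ 0.4947 -0.0754  0.064 ] tool shift mm [ 1.6 -0.9 14.8]
blue 1755 [ 16. 291.] [  0 265  41  59] [ 0.4704 -0.2678  0.064 ] tool shift mm [ -46.2 -188.8   14.6]
```

Call:
move_arm:
  deltas:
    - [[0,0,0.03,0,1],[0,0,0.048,0,1],[0,0,0.054,0,1],[0,0,0.058,0,1],[0,0,0.062,0,1],[0,0,0.066,0,1],[0,0,0.069,0,1],[0,0,0.072,0,1],[0,0,0.072,0,1],[0,0,0.072,0,1]]

```text
clock: 9.3
position: [0.4984, -0.0757, 0.0226]
ee_rot: [0.0, 0.186, 0.982, 0.0]
contact_force: [0.6, 1.7, 2.4]
width: 0.0
gripper_force: 1.1
```

Call:
move_arm:
  deltas:
    - [[0,0,0.002,0,1],[0,0,0.005,0,1],[0,0,0.0065,0,1],[0,0,0.0065,0,1],[0,0,0.0065,0,1]]

```text
clock: 9.8
position: [0.4984, -0.0758, 0.0176]
ee_rot: [0.0, 0.186, 0.982, 0.0]
contact_force: [-0.1, 2.2, 5.5]
width: -0.0
gripper_force: 3.0
```

Call:
move_arm:
  deltas:
    - [[0,0,0.0015,0,1],[0,0,0.0015,0,1],[0,0,0.0015,0,1]]

```text
clock: 10.1
position: [0.4984, -0.0758, 0.0165]
ee_rot: [0.0, 0.186, 0.982, 0.0]
contact_force: [-0.3, 1.6, 6.9]
width: -0.0001
gripper_force: 3.5
```

Call:
move_arm:
  deltas:
    - [[0,0,-0.02,0,1],[0,0,-0.06,0,1],[0,0,-0.08,0,1],[0,0,-0.08,0,1],[-0.063,-0.259,-0.08,0,1],[-0.063,-0.259,-0.08,0,1],[-0.063,-0.259,-0.08,0,1],[-0.063,-0.259,-0.08,0,1],[-0.063,-0.259,-0.08,0,1],[-0.063,-0.259,-0.08,0,1],[-0.063,-0.259,-0.08,0,1]]

```text
clock: 11.2
position: [0.4682, -0.2855, 0.0788]
ee_rot: [-0.001, 0.187, 0.982, 0.001]
contact_force: [0.2, 0.0, 0.5]
width: -0.0003
gripper_force: 0.0
```

```bash
python3 look.py w6 0.064
python3 - <<'E'
from h import *
im=manip.get_image("scene");print([b for c in('green','yellow') for b in blobs(im,c) if b[1][1]>200])
E
```

```text
[ 0.4682 -0.2855  0.0788] [0.17 0.01 0.48] -0.0003010793633810327 11.2
[[-0.93   0.367 -0.002]
 [ 0.367  0.93   0.003]
 [ 0.003  0.002 -1.   ]]
blue 2266 [277. 229.] [250 202  55  57] [ 0.4655 -0.2887  0.064 ] tool shift mm [ 1.3 -4.  14.8]
blue 3259 [ 69. 250.] [ 33 220  74  61] [ 0.428  -0.4254  0.064 ] tool shift mm [ -14.  -144.9   14.5]
[(np.int32(63), array([342.74603175, 226.46031746]), array([339, 223,   9,   8], dtype=int32)), (np.int32(92), array([286.05434783, 208.9673913 ]), array([281, 205,  11,   9], dtype=int32))]
```

View pics/w6.png

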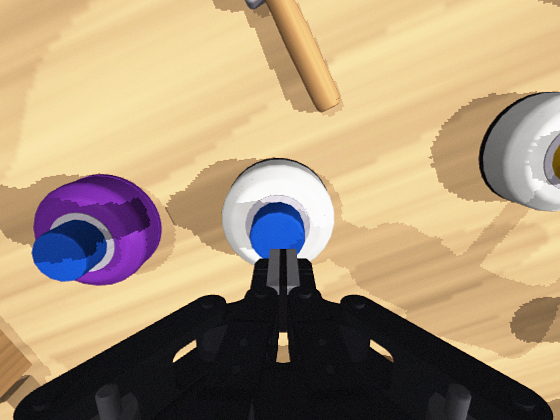

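The yellow cap also dropped about 3 px. The white-pod blue key at (277,229) is under the tips, offset by about 4 mm in tool y, and the purple decoy is at (69,250).

Call:
move_arm:
  deltas:
    - [[0.001,-0.005,0.03,0,1],[0.001,-0.005,0.046,0,1],[0.001,-0.005,0.052,0,1],[0.001,-0.005,0.056,0,1],[0.001,-0.005,0.06,0,1],[0.001,-0.005,0.064,0,1],[0.001,-0.005,0.067,0,1],[0.001,-0.005,0.07,0,1],[0.001,-0.005,0.07,0,1],[0.001,-0.005,0.07,0,1]]

```text
clock: 12.3
position: [0.4671, -0.2906, 0.0242]
ee_rot: [0.0, 0.186, 0.982, -0.0]
contact_force: [0.2, 1.2, 2.8]
width: -0.0001
gripper_force: 1.1
```

Call:
move_arm:
  deltas:
    - [[0,0,0.002,0,1],[0,0,0.005,0,1],[0,0,0.0075,0,1],[0,0,0.0075,0,1],[0,0,0.0075,0,1]]

```text
clock: 12.8
position: [0.4671, -0.2906, 0.0183]
ee_rot: [0.0, 0.186, 0.982, -0.0]
contact_force: [0.5, 2.1, 3.9]
width: 0.0001
gripper_force: 2.6
```

Call:
move_arm:
  deltas:
    - [[0,0,0.001,0,1],[0,0,0.0025,0,1],[0,0,0.0025,0,1],[0,0,0.0025,0,1]]

```text
clock: 13.2
position: [0.4672, -0.2906, 0.0166]
ee_rot: [0.0, 0.186, 0.982, -0.0]
contact_force: [0.8, 1.7, 7.4]
width: -0.0003
gripper_force: 3.5
```

Call:
move_arm:
  deltas:
    - [[0,0,-0.02,0,1],[0,0,-0.06,0,1],[0,0,-0.12,0,1],[0,0,-0.18,0,1],[0,0,-0.18,0,1],[0,0,-0.18,0,1],[0,0,-0.18,0,1]]

```text
clock: 13.9
position: [0.4657, -0.2899, 0.1584]
ee_rot: [-0.002, 0.186, 0.982, 0.001]
contact_force: [-0.3, 0.5, -0.0]
width: -0.0002
gripper_force: 0.0
```

Run:
```python
from h import *
im=manip.get_image("scene");cv2.imwrite('pics/s7.png',cv2.resize(im[150:290,200:430],None,fx=3.4,fy=3.4,interpolation=cv2.INTER_CUBIC)[:,:,::-1])
im=manip.get_image("top");p=manip.camera_params("top")
for c in LO:
    for b in blobs(im,c): print(c,b[1],b[2],cast(b[1],p,.054).round(4))
```

```text
green [211.57142857 242.5       ] [204 235  16  16] [0.468 0.09  0.054]
yellow [285.68811881 225.74257426] [278 218  16  16] [ 0.5013 -0.0778  0.054 ]
blue [378.45238095 238.18253968] [372 232  15  12] [ 0.4679 -0.2862  0.054 ]
red [123.52447552 242.48251748] [117 235  14  15] [0.4732 0.2876 0.054 ]
```

View pics/s7.png

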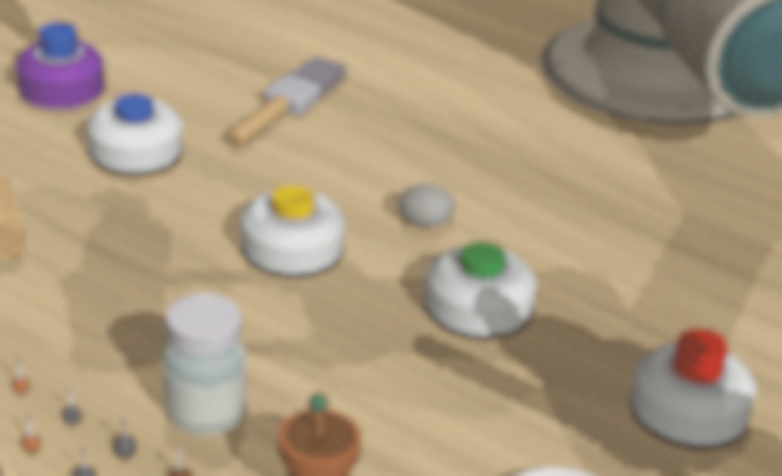

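The green (484,258), yellow (294,202) and blue (134,108) caps all stand low. Red (700,355) and the purple decoy are still up, nothing else has moved, and the arm is clear.

```bash
python3 -c "
from rig import manip; print(manip.sign_off())"
```

```text
the job is handed in; nothing more can be done
None
```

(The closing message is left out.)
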